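Proof-pull a mallet handle in the bench pull tester

TASK

Check that the handle of the orange-faced mallet is firmly fixed: move the mallet from its rest into the blue pull tester, neck down between the two fork posts with the head on the side away from you, and let go of it. Then take it by its black grip and pull slowly along the handle until the red pointer stands in the green band, never letting it reach the red; hold it there for two seconds, then ease the pointer slowly back to its zero end and let go, leaving the mallet lying in the tester. Do not drop the mallet and leave the flask, tin, bin and screwdriver where they are.

Things in the scene. Friction and masses are not known exactly. Their poses are not given: they have to be found in the camera images.
- mallet: Assembly mallet, 181 mm long, about 0.27 kg. Origin: head centre. Head: cylinder 56 mm long, 36 mm across, along the mallet's y, with flat orange end faces at y = -28 and +28 mm, steel middle. Handle along -x: wooden neck 16 mm across to x = -93 mm, then the black grip. z points up as it lies on the rest and in the tester. Centre of mass about 30 mm from the origin towards the grip.
- grip: The mallet's black rubber grip, rigidly part of the mallet (same origin and axes as mallet): 24 mm across from x = -93 to -157 mm, then a butt 28 mm across to x = -163 mm.
- grip_mid (a point): Middle of the black grip, on the handle's axis, 126 mm from the head's centre; axes as the mallet's.
- rest: Fixed grey bench rest 205 x 84 mm. The mallet starts on it, same axes, head centre at (18, 0, 43) mm of its frame (origin at bench height). The head lies on a spine 36 mm wide, 25 mm high, its orange faces overhanging free above an 8 mm base plate. The grip lies between walls 32 mm apart and 57 mm high, over its top, and cannot be pinched there. Mallet lifts straight up.
- tester: Blue pull tester fixed to the bench, base 165 x 150 x 12 mm, sprung carriage. Origin: at bench height midway between the fork posts, in their bearing faces at zero. x: from handle to head of a loaded mallet. Posts 12 mm thick, gap 24 mm, tops 80 mm above the bench. Rear block 56 mm high at x = 77 to 91 mm. Scale at y = 45 to 69 mm, 35 mm high. Base ends at x = -72 mm: only bench under the grip.
- cradle (a point): On the moving carriage: where the head's centre lies when the head bears on the posts, 18 mm in +x from their faces, 54 mm above the bench. Axes as the tester's; a loaded mallet has the same axes. Deck under the head 44 mm wide, 18 mm below this point; a saddle 78 mm in -x carries the neck between ears 28 mm apart. The head may be laid up to 20 mm clear of the posts in +x.
- pointer (a point): Tip of the red pointer on the carriage, over the scale.
- green_mid (a point): Middle of the green band on the scale; the pointer reaches it, along the tester's -x, at a carriage travel of 26 mm.
- carriage (a joint): Travel of carriage and pointer in m along the tester's -x, 0 at the zero end, stop at 0.045. A spring pulls it back: about 3.5 N starts it, plus 0.35 N per mm (about 13 N mid-green). Green band 0.022 to 0.030, red from 0.036. Move it slowly: 0.02 m/s is good, over 0.1 m/s either way is a jerk or snap back.
- flask: Bystander: amber bottle, 52 mm across, 130 mm high. Origin under its centre.
- tin: Bystander: can, 70 mm across, 70 mm high. Origin under its centre.
- bin: Bystander: open blue bin, 130 x 100 x 50 mm. Origin under its centre.
- driver: Bystander: screwdriver about 190 mm long lying on the bench along its x axis.

How it is judged (in metres and radians):
On the way, in this order (a step that is already met when the one before it is completed fails the run):
1. the mallet lies in the tester, neck between the posts, and has been let go (x of mallet in the frame of cradle between -0.004 and 0.02 m and y of mallet in the frame of cradle between -0.008 and 0.008 m and z of mallet in the frame of cradle between -0.005 and 0.006 m and angle between the x axis of mallet and the x axis of cradle, either way round below 0.15 rad and value of joint carriage below 0.003 m and contact force between the fingers and mallet below 0.2 N and linear speed of mallet below 0.02 m/s), for 0.2 s.
2. held by its grip, the mallet pulls the carriage so that the pointer stands in the green band, for at least 1.5 s (x of mallet in the frame of cradle between -0.004 and 0.02 m and y of mallet in the frame of cradle between -0.008 and 0.008 m and z of mallet in the frame of cradle between -0.005 and 0.006 m and angle between the x axis of mallet and the x axis of cradle, either way round below 0.15 rad and value of joint carriage between 0.02 and 0.032 m and contact force between the fingers and grip above 1 N and contact force between mallet and tester above 7 N), for 1.5 s.
3. the pointer is back at zero (value of joint carriage below 0.003 m), for 0.2 s.
At the end, for the whole second after the job is handed in: The mallet lies at rest and released in the tester: head centre within -4 to +20 mm of the cradle point along the tester's x, 8 mm sideways, -5 to +6 mm in height, handle within 0.15 rad of the tester's x; the carriage within 3 mm of zero (all of step 1); the robot touches nothing.
It fails at once if the pointer went well into the red (travel over 38 mm) (value of joint carriage above 0.038 m).
It fails at once if the carriage was jerked or snapped back (over 0.12 m/s) (velocity of joint carriage above 0.12 m/s or velocity of joint carriage below -0.12 m/s).
It fails at once if the mallet was dropped on the bench (height (world z) of mallet below 0.034 m).
It fails at once if a bystander was moved by more than 20 mm (distance of any of flask, bin, driver, tin from where it was at the start of the episode above 0.02 m).
It also fails if it takes over 69 s, if anything falls off the work surface, if the arm or the gripper's body presses on something with over 40 N, if the wrist force passes 120 N, or if a joint passes its speed limit or range.

ROBOT

A 6-joint arm with a two-finger parallel gripper is mounted at the origin on the work surface. World frame = base frame: x ahead of the robot, y to its left, z up, the work surface at z = 0. Lengths are in m, angles in degrees, forces in N, time in s.
With the tool pointing down it reaches from about 0.4 to 0.825 m from the base axis. Payload 7 kg.
Tool frame: the origin (TCP) lies midway between the tips of the shut fingers; the grasp point (between the pads) lies 19 mm behind it; z points along the fingers, y is the line along which they close (so a half turn about z gives the same grasp; the last joint's range is limited). The gripper opens to 88 mm and grips with 3 to 60 N. Pads are 19 mm wide; open, the fingers measure 130 mm over their backs; the gripper's body (78 mm by 193 mm) begins 47 mm behind the grasp point.
Start: joints at [16.507, 20.546, 0.682, 0, -70.136, -16.507], TCP at [0.675, -0, 0.191] pointing down, gripper open.
Joint ranges: [-176.03, 176.03], [-82.01, 121.73], [-58.28, 71.71], [-173.87, 95.51], [-174.79, -0.11], [-173.66, 173.66]. Speed limits (degrees/s): [136.94, 136.94, 172.46, 180, 180, 180].

INTERFACE

Orientations are given as [roll, pitch, yaw] about the fixed x, y, z axes, in that order (R = Rz(yaw) Ry(pitch) Rx(roll)).
In Python, from plant import r, eyes, workorder gives the robot as it stands.
- The arm moves only by the tool step_arm, never from a script. Its argument "plan" is a list of rows, each a list of 5 numbers: the shift along the tool's x, y, z each as a share of 25 cm, from -1 to 1, then the turn about the tool's z as a share of 60 degrees, from -1 to 1, then the finger opening in mm, from 0 to 87.6. In form: [[x, y, z, turn, jaw], ...]. A call has 1 to 12 rows; each row is the pose to reach, as a shift and turn from the pose commanded when the call began, along the tool's axes at that moment; what a row does not reach only later rows make up. A row lasts 1/12 s, in which the tool goes at most 41.7 mm and 7.16 degrees, less where a joint would pass 70% of its speed; a pose out of reach is approached as far as the arm can. A call with a number of a shift or a turn outside -1 to 1 is refused whole. A call with a gripper value outside its range is refused whole. The fingers move at their own pace and stop on an object; "newtons" is the grip in N (left out, the last holds). Time passes only in rows, so rows that repeat a pose let the fingers close. It gives the time, the measured TCP pose, the force, the opening and the grip force at its end, in the units of the state.
- r.get_state(): the state, without advancing time (a new reading comes with each control period).
- eyes.capture(name): name is "scene" or "side" or "wrist"; returns the picture (480x640x3 uint8, red, green, blue); there is no depth.
- eyes.camera_model(name): a dict with "fov_y" (degrees; the focal length in pixels is half the picture's height over the tangent of half this angle, whatever the lens; pixels are square), "cx", "cy" (the principal point, pixels), "world_to_cam" (4x4, takes a point from world to camera coordinates); the wrist camera has in their place "hand_eye" (4x4, takes a point from camera to tool coordinates, whose origin is the TCP and whose axes are the flange's). Camera axes: x right, y up, looking along -z (the intrinsics and any distortion apply to the point x, -y, -z); pixel columns grow to the right and rows downward; lengths in m; the calibration is good to about 2 mm. A picture is of the moment at which its call begins: read the wrist's pose just before it. camera_model takes no time and is no camera call.
- workorder.close_job(): hands the job in; it is judged then, once.
The state is a dict: "time_s": time; "joints": joint angles; "qd": joint speeds; "joint_torque": joint torques, N m; "tcp_pos": TCP position; "eef_rot": TCP orientation; "contact_force": force on the tool from outside, world axes, zero at the start; "moment": the same for the moment, N m; "gripper_width": finger opening in m; "gripper_force": force on a finger pad.
Only numpy, scipy, OpenCV 4.12 (cv2) and the standard library are available. Lean on these libraries where they do the work, as an engineer would, in place of code of your own. Each camera call takes 0.05 s, during which the arm holds its last target. There are 200 camera calls.

## Working session

There is one attempt and no reset: what is moved stays moved. The work goes in short steps, Python scripts to look and compute and a tool call to move; the robot and the scene stay as the last step left them, time stands still between calls to the robot, and variables do not carry over. Pictures are saved under pics/ and viewed, at most 10 in all, crops included, and the job is handed in when it is done.

Besides the shell and the picture viewer there is one more tool, called after "Request:" by a JSON object that holds its "api" and its "payload". step_arm: Moves the arm, as the interface text tells. Its arguments: {"type":"object","properties":{"plan":{"type":"array"},"newtons":{"type":"number"}},"required":["plan"]}

```bash
mkdir -p pics; ls; python3 - <<'E'
from plant import r,eyes,workorder
import cv2,numpy as np
print(r.get_state())
for n in ("scene","side","wrist"):
    print(n,{k:np.round(v,4).tolist() for k,v in eyes.camera_model(n).items() if not isinstance(v,str)})
a=eyes.capture("scene");b=eyes.capture("side");
cv2.imwrite("pics/scene1.png",a[:,:,::-1]);cv2.imwrite("pics/side1.png",b[:,:,::-1])
E
```

```text
pics
{'time_s': 0.0, 'joints': array([ 1.65071432e+01,  2.05914328e+01,  6.32065771e-01, -2.07633639e-02,
       -7.01350741e+01, -1.65063393e+01]), 'qd': array([0.03127678, 0.05947601, 0.04512728, 0.00888795, 0.07918683,
       0.06517161]), 'joint_torque': array([-8.00930356e-04, -5.82726967e+01,  2.93058443e+01,  6.99745238e+00,
        6.93249181e-03, -2.06530804e-04]), 'tcp_pos': array([ 6.74438343e-01, -2.88758235e-05,  1.90407763e-01]), 'eef_rot': array([ 1.79903905e+02, -8.12116481e-03, -9.00062608e+01]), 'contact_force': array([-1.03334967,  0.5173245 , -1.33246931]), 'moment': array([ 0.01682846, -0.03658168,  0.00780649]), 'gripper_force': 0.0, 'gripper_width': 0.08770284753356707}
scene {'fov_y': 45.5717, 'cx': 316.6764, 'cy': 242.8841, 'world_to_cam': [[-0.1459, 0.9893, -0.009, 0.0726], [-0.7381, -0.1028, 0.6668, 0.4019], [0.6588, 0.104, 0.7451, -1.7437], [0.0, 0.0, 0.0, 1.0]]}
side {'fov_y': 50.5426, 'cx': 314.3458, 'cy': 252.575, 'world_to_cam': [[0.9725, -0.2324, -0.0123, -0.5985], [0.1722, 0.6831, 0.7097, -0.1597], [-0.1565, -0.6924, 0.7044, -1.2557], [0.0, 0.0, 0.0, 1.0]]}
wrist {'fov_y': 71.4471, 'cx': 318.7377, 'cy': 238.6141, 'hand_eye': [[-0.0001, 0.9571, 0.2899, 0.0784], [1.0, 0.0001, 0.0002, 0.0003], [0.0002, 0.2899, -0.9571, -0.1929], [0.0, 0.0, 0.0, 1.0]]}
```

View pics/scene1.png

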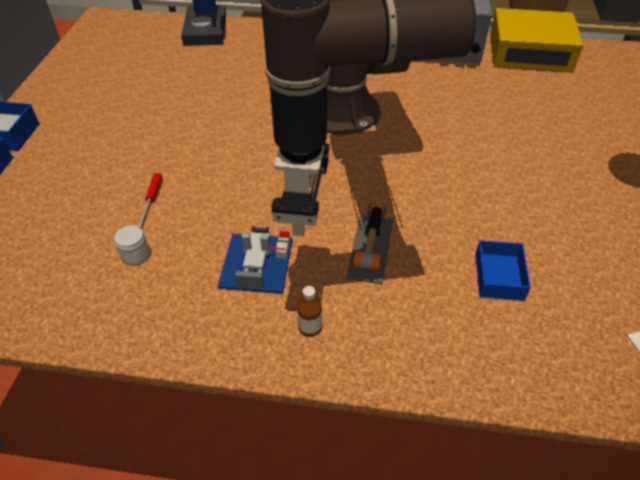

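View pics/side1.png

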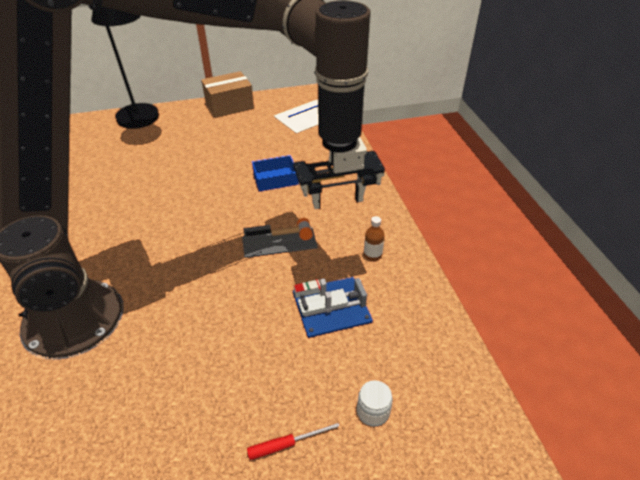

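The scene view shows the tester around (257,262), the mallet on its rest with the head at (368,258), the flask at (310,312), the bin at (502,270), the tin at (132,245) and the screwdriver at (150,200). The side view agrees with this layout.

```bash
cat > h.py <<'E'
import numpy as np,cv2
from plant import r,eyes,workorder
from scipy.spatial.transform import Rotation as Ro
def cam(name,st=None):
    m=eyes.camera_model(name); f=240/np.tan(np.radians(m["fov_y"])/2)
    if name=="wrist":
        T=np.eye(4);T[:3,:3]=Ro.from_euler('xyz',st["eef_rot"],degrees=True).as_matrix();T[:3,3]=st["tcp_pos"]
        C=T@np.array(m["hand_eye"])
    else: C=np.linalg.inv(np.array(m["world_to_cam"]))
    return C,f,m["cx"],m["cy"]
def onplane(c,px,z):
    C,f,cx,cy=c; p=np.atleast_2d(np.array(px,float))
    d=np.c_[(p[:,0]-cx)/f,-(p[:,1]-cy)/f,-np.ones(len(p))]@C[:3,:3].T
    return C[:3,3]+d*((z-C[2,3])/d[:,2])[:,None]
def mask(img,lo,hi):
    return cv2.inRange(cv2.cvtColor(img,cv2.COLOR_RGB2HSV),np.array(lo),np.array(hi))
def blobs(m,amin=30):
    n,l,s,c=cv2.connectedComponentsWithStats(m)
    return [(s[i,4],c[i],l==i) for i in np.argsort(-s[:,4]) if i>0 and s[i,4]>=amin]
E
python3 - <<'E'
from h import *
im=cv2.imread("pics/scene1.png")[:,:,::-1].copy()
c=cam("scene")
m=mask(im,(105,150,50),(125,255,255)); m=cv2.morphologyEx(m,cv2.MORPH_CLOSE,np.ones((25,25)))
for a,ce,l in blobs(m,300)[:4]:
    rc=cv2.minAreaRect(np.argwhere(l)[:,::-1].astype(np.float32)); b=cv2.boxPoints(rc)
    print(a,ce.round(1),onplane(c,b,.012).round(3).tolist())
print("pts rough: head",onplane(c,[[368,254]],.06),"grip",onplane(c,[[375,215]],.05),"flask",onplane(c,[[311,325]],0.0),"posts",onplane(c,[[258,240]],.08),"tin/bin/driver",onplane(c,[[133,257],[154,185]],0))
m=mask(im,(5,180,150),(14,255,255))[200:300,340:400]
for a,ce,l in blobs(m,5)[:4]: print(a,ce+[340,200],onplane(c,ce+[340,200],.05))
E
```

```text
2718 [255.8 267. ] [[0.716, -0.19, 0.012], [0.556, -0.222, 0.012], [0.551, -0.056, 0.012], [0.71, -0.037, 0.012]]
2631 [502.1 270.2] [[0.661, 0.374, 0.012], [0.493, 0.39, 0.012], [0.489, 0.517, 0.012], [0.656, 0.491, 0.012]]
1597 [ 13.9 128.5] [[0.11, -1.05, 0.012], [0.094, -0.935, 0.012], [0.404, -0.781, 0.012], [0.417, -0.881, 0.012]]
pts rough: head [[0.61379284 0.13397159 0.06      ]] grip [[0.4791927  0.13974169 0.05      ]] flask [[0.77938675 0.0292338  0.        ]] posts [[ 0.6238612  -0.11405288  0.08      ]] tin/bin/driver [[ 0.6484804  -0.41976287  0.        ]
 [ 0.39796777 -0.4547292   0.        ]]
```

Request:
{"api": "step_arm", "payload": {"plan": [[0,0.2,-0.3,-0.15,87],[0,0.2,-0.56,-0.25,87],[0,0.2,-0.56,-0.36,87],[0,0.2,-0.56,-0.47,87],[0,0.2,-0.56,-0.58,87],[0,0.2,-0.56,-0.7,87],[0,0.2,-0.56,-0.82,87],[0,0.2,-0.56,-0.93,87],[0,0.2,-0.56,-1,87],[0,0.2,-0.56,-1,87]]}}

```text
time_s: 0.93
tcp_pos: [0.6247, 0.0, 0.3309]
eef_rot: [180.0, 0.0, -29.8]
contact_force: [0.5, 0.4, -0.1]
gripper_width: 0.0871
gripper_force: 0.0
```

Request:
{"api": "step_arm", "payload": {"plan": [[0,0,0,-0.12,87],[0,0,0,-0.24,87],[0,0,0,-0.36,87],[0,0,0,-0.48,87],[0,0,0,-0.5,87],[0,0,0,-0.5,87]]}}

```text
time_s: 1.43
tcp_pos: [0.6249, 0.0, 0.3311]
eef_rot: [180.0, 0.0, -0.2]
contact_force: [0.2, -0.7, 0.6]
gripper_width: 0.0869
gripper_force: 0.0
```

```bash
python3 - <<'E'
from h import *
s=r.get_state(); im=eyes.capture("wrist"); cv2.imwrite("pics/w1.png",im[:,:,::-1]); np.save("w1.npy",np.r_[s["tcp_pos"],s["eef_rot"]]); print(s["tcp_pos"],s["eef_rot"],s["joints"],s["time_s"])
E
```

```text
[6.24890742e-01 2.19972175e-06 3.31110908e-01] [ 1.79996200e+02  2.61034745e-02 -2.06771832e-01] [ 1.78716183e+01  1.27873095e+01  7.69958409e+00 -4.50572118e-03
 -8.49382686e+01  7.19220093e+01] 1.4333
```

View pics/w1.png

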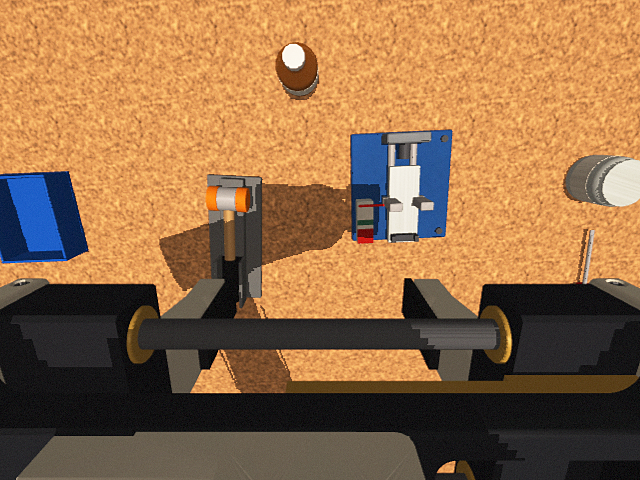

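Up in the picture is +x and left is +y. The mallet head is at (228,198) with its neck running down to (230,255), the tester base covers (350–452, 130–243) with posts at about (392,204) and (427,205), and the flask is at (297,65).

```bash
cat > m.py <<'E'
from h import *
def ang(v): return np.degrees(np.arctan2(v[1],v[0])).round(2)
def mallet(im,c,z,box):
    x0,y0,x1,y1=box
    m=np.zeros(im.shape[:2],np.uint8); m[y0:y1,x0:x1]=mask(im,(6,205,150),(16,255,255))[y0:y1,x0:x1]
    m=cv2.morphologyEx(m,cv2.MORPH_OPEN,np.ones((3,3)))
    b=sorted(blobs(m,60)[:2],key=lambda t:t[1][0])
    P=[onplane(c,t[1],z)[0] for t in b]; v=P[0]-P[1]
    print("orange px",[(t[0],t[1].round(1).tolist()) for t in b],"centre",((P[0]+P[1])/2).round(4),"sep",np.linalg.norm(v).round(4),"yaw",ang([v[1],-v[0]]))
def tester(im,c,box):
    x0,y0,x1,y1=box
    m=np.zeros(im.shape[:2],np.uint8); m[y0:y1,x0:x1]=mask(im,(100,150,40),(125,255,255))[y0:y1,x0:x1]
    l=cv2.findContours(m,cv2.RETR_EXTERNAL,cv2.CHAIN_APPROX_NONE)[0]
    p=np.vstack([q[:,0] for q in l if len(q)>30])
    P=onplane(c,p,.012)[:,:2].astype(np.float32)*1000
    ce,sz,a=cv2.minAreaRect(P); print("base centre",np.round(ce,1),np.round(sz,1),a)
    return ce
E
python3 - <<'E'
from m import *
im=cv2.imread("pics/w1.png")[:,:,::-1].copy(); q=np.load("w1.npy"); c=cam("wrist",dict(tcp_pos=q[:3],eef_rot=q[3:]))
mallet(im,c,.05,(190,170,270,225))
tester(im,c,(330,110,480,260))
print(onplane(c,[[230,245],[230,225]],.048))
print("post tops",onplane(c,[[385,205],[402,203],[419,205],[434,204]],.08).round(4).tolist())
print("rearblock",onplane(c,[[386,134],[431,134]],.056).round(4).tolist())
print("flask",onplane(c,[[293,55]],.13))
E
```

```text
orange px [(np.int32(230), [211.1, 197.5]), (np.int32(116), [241.1, 193.3])] centre [0.6247 0.1326 0.05  ] sep 0.0438 yaw 7.58
base centre [ 629.7 -123.5] [162.3 148.2] 2.3109612464904785
[[0.54961431 0.13357393 0.048     ]
 [0.58054441 0.1310766  0.048     ]]
post tops [[0.6159, -0.0891, 0.08], [0.6185, -0.1118, 0.08], [0.6157, -0.1349, 0.08], [0.617, -0.155, 0.08]]
rearblock [[0.7075, -0.09, 0.056], [0.7072, -0.1502, 0.056]]
flask [[0.78687862 0.02683103 0.13      ]]
```

Request:
{"api": "step_arm", "payload": {"plan": [[-0.04,-0.16,0.1,0,87],[-0.04,-0.3,0.2,0,87],[-0.04,-0.44,0.3,0,87],[-0.04,-0.53,0.4,0,87],[-0.04,-0.53,0.4,0,87],[-0.04,-0.53,0.4,0,87]]}}

```text
time_s: 1.98
tcp_pos: [0.6138, 0.1336, 0.2291]
eef_rot: [179.9, 0.2, -0.1]
contact_force: [-0.5, 0.7, 0.4]
gripper_width: 0.0873
gripper_force: 0.0
```

```bash
python3 - <<'E'
from h import *
s=r.get_state(); im=eyes.capture("wrist"); cv2.imwrite("pics/w2.png",im[:,:,::-1]); np.save("w2.npy",np.r_[s["tcp_pos"],s["eef_rot"]]); print(s["tcp_pos"],s["eef_rot"])
E
```

```text
[0.61379376 0.13359676 0.2290511 ] [ 1.79891342e+02  2.15898110e-01 -8.70707390e-02]
```

View pics/w2.png

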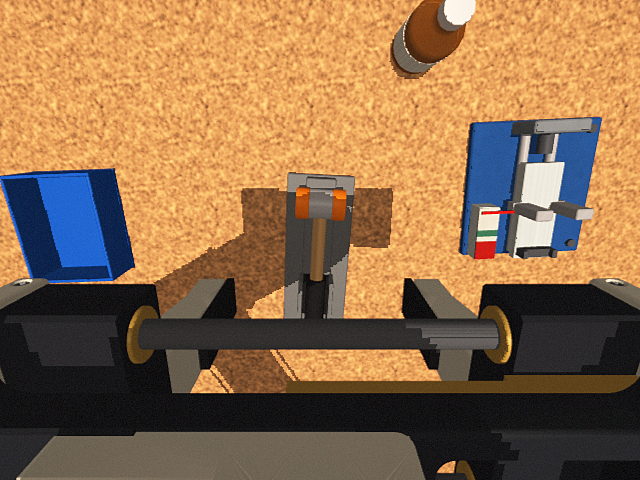

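The head is now centred at about (321,204) spanning (296–347, 187–220), with the neck running down to (317,280).

```bash
python3 - <<'E'
from m import *
im=cv2.imread("pics/w2.png")[:,:,::-1].copy(); q=np.load("w2.npy"); c=cam("wrist",dict(tcp_pos=q[:3],eef_rot=q[3:]))
sub=np.zeros((480,640),np.uint8); sub[175:232,285:360]=mask(im,(3,200,90),(14,255,255))[175:232,285:360]
sub=cv2.morphologyEx(sub,cv2.MORPH_OPEN,np.ones((3,3)))
b=sorted(blobs(sub,40)[:2],key=lambda t:t[1][0])
for a,ce,l in b:
    p=np.argwhere(l)[:,::-1]; print(a,ce,p.min(0),p.max(0))
p0=np.argwhere(b[0][2])[:,::-1];p1=np.argwhere(b[1][2])[:,::-1]
E1=[p0.min(0)[0],(p0.min(0)[1]+p0.max(0)[1])/2];E2=[p1.max(0)[0],(p1.min(0)[1]+p1.max(0)[1])/2]
P=onplane(c,[E1,E2],.05);v=P[0]-P[1];print("head",P.mean(0),np.linalg.norm(v),ang([v[1],-v[0]]))
# neck: brown columns per row
rows=[];
for y in range(228,272):
    h=cv2.cvtColor(im[y:y+1],cv2.COLOR_RGB2HSV)[0,300:335]; k=np.where((h[:,0]<20)&(h[:,1]>90)&(h[:,2]>50))[0]
    if len(k)>4: rows.append([300+(k.min()+k.max())/2,y])
N=onplane(c,rows,.045); f=np.polyfit(N[:,0],N[:,1],1); print("neck slope yaw",np.degrees(np.arctan(f[0])),"y at .62,.59",np.polyval(f,[.62,.59]),len(rows))
# rest plate corners top z=.008
print("rest",onplane(c,[[289,173],[354,177]],.008), "rect ctr expected")
# tester base edges: corners
print("tester corners", onplane(c,[[472,122],[601,117]],.012))
ce=tester(im,c,(440,100,620,290))
E
```

```text
388 [302.00257732 202.76030928] [295 187] [309 218]
368 [338.6548913  205.14130435] [332 189] [345 220]
head [0.62031393 0.1320108  0.05      ] 0.056464407341885674 -2.43
neck slope yaw -3.4900344895553763 y at .62,.59 [0.13171879 0.13354844] 44
rest [[0.64999395 0.16972083 0.008     ]
 [0.64501197 0.09010379 0.008     ]] rect ctr expected
tester corners [[ 0.70839978 -0.04455383  0.012     ]
 [ 0.71362322 -0.19302539  0.012     ]]
base centre [ 629.8 -121.5] [162.3 151.2] 2.326127052307129
```

Request:
{"api": "step_arm", "payload": {"plan": [[0,0,0.14,0.053,87],[0,0,0.28,0.053,87],[0,0,0.4,0.053,87],[0,0,0.5,0.053,87],[0,0,0.5,0.053,87],[0,0,0.5,0.053,87]]}}

```text
time_s: 2.53
tcp_pos: [0.6155, 0.1314, 0.107]
eef_rot: [179.9, 0.0, -3.3]
contact_force: [-0.4, -0.4, 0.5]
gripper_width: 0.0868
gripper_force: 0.0
```

```bash
python3 - <<'E'
from m import *
s=r.get_state(); im=eyes.capture("wrist"); cv2.imwrite("pics/w3.png",im[:,:,::-1]); c=cam("wrist",s); print(s["tcp_pos"],s["eef_rot"])
m=cv2.morphologyEx(mask(im,(3,200,90),(14,255,255)),cv2.MORPH_OPEN,np.ones((3,3)))
for a,ce,l in blobs(m,200)[:5]:
    p=np.argwhere(l)[:,::-1]; print(a,ce,p.min(0),p.max(0),onplane(c,[ce],.048))
E
```

```text
[0.61545186 0.13137946 0.10699916] [ 1.79948673e+02  1.21622944e-02 -3.30689531e+00]
829 [291.25331725 235.42943305] [282 214] [301 257] [[0.6213405  0.15274457 0.048     ]]
817 [344.8873929  235.43206854] [336 214] [354 257] [[0.61889871 0.11065002 0.048     ]]
```

View pics/w3.png

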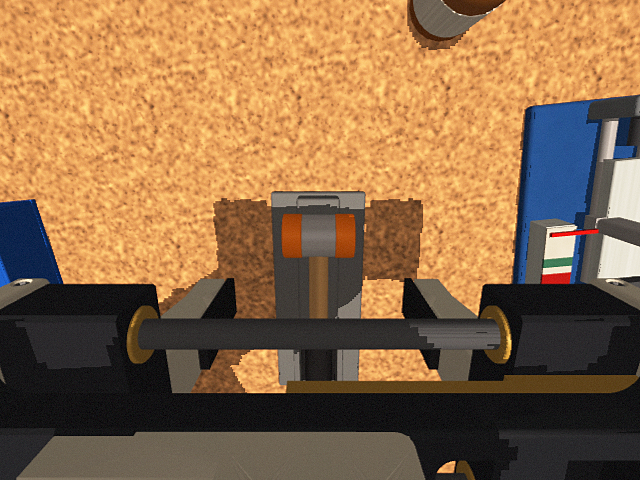

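The head is centred between the fingers at (318,235) and square to the tool, so I'm going down and gripping.

Request:
{"api": "step_arm", "payload": {"plan": [[0,0,0.1,0,87],[0,0,0.2,0,87],[0,0,0.28,0,87],[0,0,0.332,0,87],[0,0,0.332,0,87],[0,0,0.332,0,60],[0,0,0.332,0,40],[0,0,0.332,0,40],[0,0,0.332,0,40],[0,0,0.332,0,40],[0,0,0.332,0,40]], "newtons": 50}}

```text
time_s: 3.5
tcp_pos: [0.6155, 0.1326, 0.0242]
eef_rot: [-180.0, -0.1, -3.2]
contact_force: [0.2, 0.3, 2.6]
gripper_width: 0.0529
gripper_force: 50.2
```

Request:
{"api": "step_arm", "payload": {"plan": [[0,0,-0.04,0,40],[0,0,-0.1,0,40],[0,0,-0.16,0,40],[0,0,-0.24,0,40],[0,0,-0.32,0,40],[0,0,-0.4,0,40],[0,0,-0.48,0,40],[0,0,-0.56,0,40],[0,0,-0.56,0,40],[0,0,-0.56,0,40]]}}

```text
time_s: 4.33
tcp_pos: [0.6157, 0.1329, 0.1655]
eef_rot: [-179.9, -0.2, -3.2]
contact_force: [0.9, -0.0, -0.6]
gripper_width: 0.0401
gripper_force: 0.0
```

```bash
python3 - <<'E'
from m import *
s=r.get_state();print(s["tcp_pos"],s["eef_rot"],s["gripper_width"],s["gripper_force"])
im=eyes.capture("wrist");b=eyes.capture("side")
c=cv2.resize(b[100:340,200:440],(480,480),interpolation=cv2.INTER_CUBIC)
cv2.imwrite("pics/w4.png",cv2.resize(np.hstack([im,c]),None,fx=.7,fy=.7)[:,:,::-1])
E
```

```text
[0.61566376 0.13288837 0.16547727] [-1.79901824e+02 -1.57989966e-01 -3.17712536e+00] 0.04006205251666733 0.0
```

View pics/w4.png

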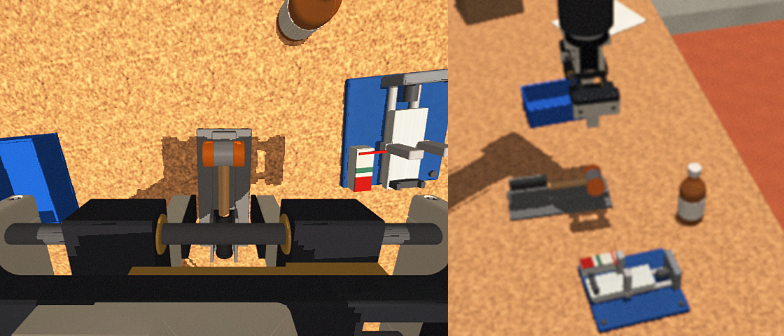

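The grip slipped: the fingers closed to 40 mm and the mallet still lies on the rest, head at (320,217) in wrist pixels. I'll check where the fingertips really are against the TCP.

```bash
python3 - <<'E'
from m import *
s=r.get_state(); im=eyes.capture("wrist");c=cam("wrist",s); print(s["tcp_pos"],s["gripper_width"])
m=cv2.morphologyEx(mask(im,(3,200,90),(14,255,255)),cv2.MORPH_OPEN,np.ones((3,3)))
for a,ce,l in blobs(m,200)[:2]:
    p=np.argwhere(l)[:,::-1]; print(a,ce,p.min(0),p.max(0),onplane(c,[ce],.048))
b=eyes.capture("side");sc=eyes.capture("scene")
def proj(name,P):
    C,f,cx,cy=cam(name); q=np.linalg.inv(C)@np.r_[P,1]; return np.array([cx-f*q[0]/q[2],cy+f*q[1]/q[2]])
out=[]
for n,i in (("side",b),("scene",sc)):
    ctr=proj(n,s["tcp_pos"]); x0,y0=int(ctr[0])-50,int(ctr[1])-60
    k=cv2.resize(i[y0:y0+100,x0:x0+100],(400,400),interpolation=cv2.INTER_CUBIC)[:,:,::-1].copy()
    for dz in (0,.019,.038):
        for dy in (-.02,0,.02):
            u=(proj(n,s["tcp_pos"]+[0,dy,dz])-[x0,y0])*4; cv2.circle(k,tuple(int(v) for v in u),3,(0,255,0) if dy else (255,0,255),-1)
    out.append(k)
cv2.imwrite("pics/tip.png",np.hstack(out))
E
```

```text
[0.61449339 0.13243902 0.16319185] 0.03996087063202909
702 [443.19373219  11.58547009] [420   0] [467  29] [[0.78335491 0.02351851 0.048     ]]
577 [340.33448873 218.04332756] [333 200] [348 236] [[0.61871062 0.11189602 0.048     ]]
```

View pics/tip.png

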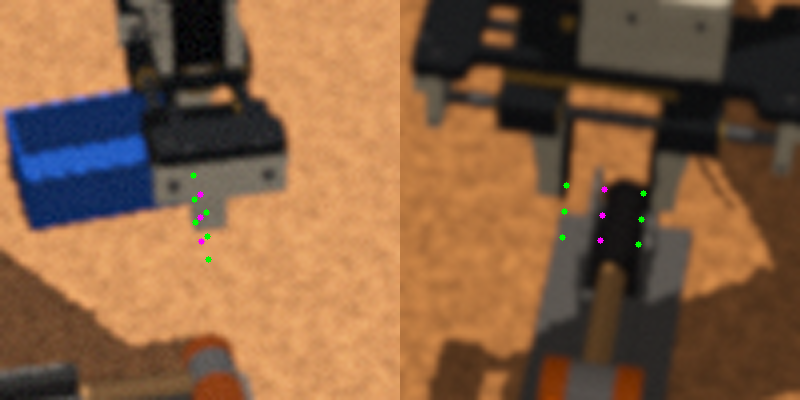

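The fingertips appear to end about 28–30 mm above the reported TCP in both outside views, so the first grasp only caught the top of the head. I'll go lower by that amount, with slow last rows, and watch the contact force.

Request:
{"api": "step_arm", "payload": {"plan": [[0,0,0,0,87],[0,0,0,0,87],[0,0,0.1,0,87],[0,0,0.2,0,87],[0,0,0.3,0,87],[0,0,0.4,0,87],[0,0,0.48,0,87],[0,0,0.54,0,87],[0,0,0.58,0,87],[0,0,0.62,0,87],[0,0,0.64,0,87],[0,0,0.64,0,87]]}}

```text
time_s: 5.58
tcp_pos: [0.6146, 0.1323, 0.0025]
eef_rot: [180.0, 0.1, -3.2]
contact_force: [-0.6, -0.2, 0.2]
gripper_width: 0.0869
gripper_force: 0.0
```

```bash
python3 - <<'E'
from m import *
s=r.get_state(); im=eyes.capture("wrist");c=cam("wrist",s); print(s["tcp_pos"],s["eef_rot"],s["gripper_width"],s["contact_force"])
m=cv2.morphologyEx(mask(im,(3,200,90),(14,255,255)),cv2.MORPH_OPEN,np.ones((3,3)))
for a,ce,l in blobs(m,200)[:3]:
    p=np.argwhere(l)[:,::-1]; print(a,ce,p.min(0),p.max(0),onplane(c,[ce],.048))
b=eyes.capture("side");k=cv2.resize(b[190:270,230:350],(720,480),interpolation=cv2.INTER_CUBIC)
cv2.imwrite("pics/s5.png",cv2.resize(np.hstack([im,k]),None,fx=.58,fy=.58)[:,:,::-1])
E
```

```text
[0.61459511 0.13228688 0.00245213] [ 1.79962527e+02  6.54935650e-02 -3.18601780e+00] 0.0869156877918873 [-0.5728939  -0.16133188  0.24004114]
1922 [361.76742976 287.60301769] [345 257] [378 318] [[0.62239906 0.1111251  0.048     ]]
1911 [273.01674516 288.12663527] [256 258] [290 318] [[0.62450748 0.15390979 0.048     ]]
```

View pics/s5.png

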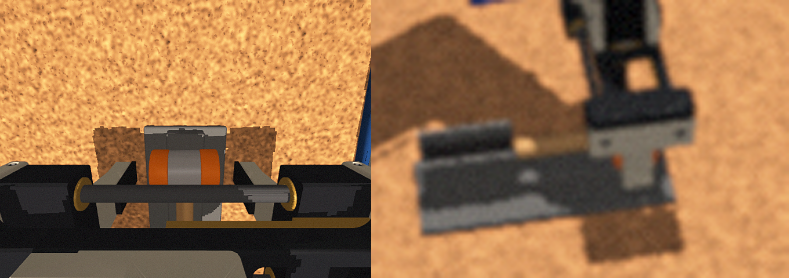

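The fingers now straddle the head: in the side view the finger (col 637) is centred on the orange face (612–660) with no contact. Closing.

Request:
{"api": "step_arm", "payload": {"plan": [[0,0,0.016,0,87],[0,0,0.016,0,60],[0,0,0.016,0,40],[0,0,0.016,0,40],[0,0,0.016,0,40],[0,0,0.016,0,40],[0,0,0.016,0,40]], "newtons": 50}}

```text
time_s: 6.27
tcp_pos: [0.6151, 0.1326, -0.0004]
eef_rot: [-180.0, -0.0, -3.2]
contact_force: [-0.4, 0.0, 1.0]
gripper_width: 0.0557
gripper_force: 50.0
```

Request:
{"api": "step_arm", "payload": {"plan": [[0,0,-0.02,0,40],[0,0,-0.05,0,40],[0,0,-0.1,0,40],[0,0,-0.16,0,40],[0,0,-0.16,0,40]]}}

```text
time_s: 6.68
tcp_pos: [0.6169, 0.1332, 0.0428]
eef_rot: [-179.9, -0.2, -3.1]
contact_force: [0.5, 0.1, -1.5]
gripper_width: 0.0557
gripper_force: 50.0
```

Request:
{"api": "step_arm", "payload": {"plan": [[0,0,-0.08,0,40],[0,0,-0.18,0,40],[0,0,-0.28,0,40],[0,0.04,-0.36,0,40],[0,0.12,-0.4,0,40],[0,0.22,-0.4,0,40],[0,0.32,-0.4,-0.02,40],[0,0.42,-0.4,-0.05,40],[0,0.52,-0.4,-0.088,40],[0,0.56,-0.4,-0.088,40],[0,0.56,-0.4,-0.088,40],[0,0.56,-0.4,-0.088,40]]}}

```text
time_s: 7.68
tcp_pos: [0.6071, -0.0076, 0.1392]
eef_rot: [-180.0, 0.0, 2.0]
contact_force: [-1.1, 0.4, -2.2]
gripper_width: 0.0559
gripper_force: 50.0
```

```bash
python3 - <<'E'
from m import *
s=r.get_state(); im=eyes.capture("wrist");np.save("w6.npy",np.r_[s["tcp_pos"],s["eef_rot"]]); print(s["tcp_pos"],s["eef_rot"],s["gripper_width"],s["gripper_force"],s["contact_force"])
cv2.imwrite("pics/w6.png",im[:,:,::-1])
E
```

```text
[ 0.60710606 -0.00762808  0.13919354] [-1.79984526e+02  3.54417445e-03  1.97787897e+00] 0.055886159302360974 49.98908579349518 [-1.09260345  0.3905794  -2.22558072]
```

View pics/w6.png

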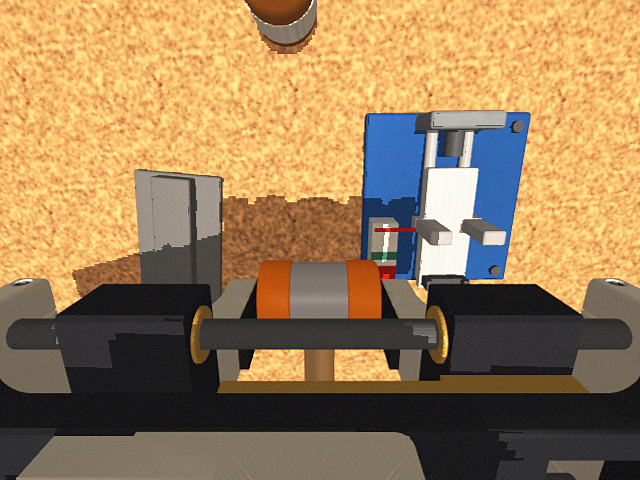

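The mallet is held level and square with its head at (319,290). In the tester, the far base corners are at (366,113) and (531,113), and the post tops at about (441,238) and (494,238), with the slot centre near column 467.

```bash
python3 - <<'E'
from m import *
im=cv2.imread("pics/w6.png")[:,:,::-1].copy(); q=np.load("w6.npy"); c=cam("wrist",dict(tcp_pos=q[:3],eef_rot=q[3:]))
m=mask(im,(100,150,40),(125,255,255)); m[:100]=0; m[290:]=0; m[:,:350]=0; m[:,545:]=0
# far edge (top) fit and right edge fit
cols=[x for x in list(range(372,415))+list(range(508,526))]; T=[[x,np.where(m[:,x])[0].min()] for x in cols if m[:,x].any()]
T=onplane(c,T,.012); f=np.polyfit(T[:,1],T[:,0],1)
R=[[np.where(m[y])[0].max()+.5,y] for y in range(125,260)]; R=onplane(c,R,.012); g=np.polyfit(R[:,0],R[:,1],1)
L=[[np.where(m[y])[0].min()-.5,y] for y in range(125,210)]; L=onplane(c,L,.012); h=np.polyfit(L[:,0],L[:,1],1)
print("yaw far",-np.degrees(np.arctan(f[0])),"right",np.degrees(np.arctan(g[0])),"left",np.degrees(np.arctan(h[0])))
print("y at x=.62 left,right",np.polyval(h,.62),np.polyval(g,.62),"mid",(np.polyval(h,.62)+np.polyval(g,.62))/2)
xf=np.polyval(f,-.122); print("far x at y=-.122",xf,"-> origin x",xf-.093)
print("posts",onplane(c,[[430,238],[452,238],[482,238],[505,238],[467,232],[467,244]],.08).round(4).tolist())
print("rear block top",onplane(c,[[427,112],[505,112]],.056).round(4).tolist())
w=mask(im,(0,0,170),(180,45,255)); 
for y in (175,190,205): 
    k=[x for x in range(415,490) if w[y,x]]; print("deck",min(k),max(k),onplane(c,[[min(k),y],[max(k),y]],.036).round(4).tolist())
w=mask(im,(3,200,90),(14,255,255)); 
for a,ce,l in blobs(w[250:325],300)[:2]:
    p=np.argwhere(l)[:,::-1]+[0,250]; print("head",p.min(0),p.max(0),onplane(c,[p.min(0),p.max(0)],q[2]+.05).round(4).tolist())
for y in (352,360,368):
    hh=cv2.cvtColor(im[y:y+1],cv2.COLOR_RGB2HSV)[0,270:370]; bg=[270+i for i in range(100) if hh[i,2]<150 and hh[i,1]>80]; print("neck",y,min(bg,default=0),max(bg,default=0))
E
```

```text
yaw far 2.2526627713947285 right 2.2748498314912218 left 2.350591814252665
y at x=.62 left,right -0.04944780163283998 -0.19763238957522536 mid -0.12354009560403267
far x at y=-.122 0.7103297919933479 -> origin x 0.6173297919933479
posts [[0.6126, -0.095, 0.08], [0.6132, -0.1124, 0.08], [0.6141, -0.136, 0.08], [0.6147, -0.1541, 0.08], [0.6185, -0.1234, 0.08], [0.6087, -0.125, 0.08]]
rear block top [[0.7072, -0.088, 0.056], [0.7093, -0.1484, 0.056]]
deck 428 477 [[0.6573, -0.1015, 0.036], [0.6588, -0.1444, 0.036]]
deck 427 475 [[0.6442, -0.1023, 0.036], [0.6457, -0.1448, 0.036]]
deck 425 473 [[0.6307, -0.1022, 0.036], [0.6322, -0.1453, 0.036]]
head [345 260] [381 318] [[0.6323, -0.0187, 0.1892], [0.6032, -0.0377, 0.1892]]
head [256 260] [292 318] [[0.6309, 0.0219, 0.1892], [0.6017, 0.0051, 0.1892]]
neck 352 304 333
neck 360 305 333
neck 368 305 333
```

Request:
{"api": "step_arm", "payload": {"plan": [[0.03,0.08,0,0,40],[0.06,0.18,0,0,40],[0.08,0.28,0,0,40],[0.1,0.37,0,-0.005,40],[0.108,0.43,0,-0.005,40],[0.108,0.467,0,-0.005,40],[0.108,0.467,0,-0.005,40],[0.108,0.467,0,-0.005,40],[0.108,0.467,0,-0.005,40]]}}

```text
time_s: 8.48
tcp_pos: [0.6384, -0.122, 0.1394]
eef_rot: [-180.0, -0.0, 2.4]
contact_force: [-0.8, 0.1, -2.5]
gripper_width: 0.0556
gripper_force: 50.0
```

```bash
python3 - <<'E'
from m import *
s=r.get_state(); im=eyes.capture("wrist");c=cam("wrist",s); print(s["tcp_pos"],s["eef_rot"],s["gripper_width"],s["contact_force"])
cv2.imwrite("pics/w7.png",im[:,:,::-1])
m=mask(im,(100,150,40),(125,255,255)); m[300:]=0
cs=cv2.connectedComponentsWithStats(m)[2]; 
R=onplane(c,[[np.where(m[y])[0].max()+.5,y] for y in range(100,200) if m[y].sum()>255*20],.012);L=onplane(c,[[np.where(m[y,200:])[0].min()+199.5,y] for y in range(100,200) if m[y,200:].sum()>255*20],.012)
print("base mid y", np.median(L[:,1]),np.median(R[:,1]),(np.median(L[:,1])+np.median(R[:,1]))/2,"at x",np.median(R[:,0]))
w=mask(im,(3,200,90),(14,255,255))
for a,ce,l in blobs(w[200:330],300)[:2]:
    p=np.argwhere(l)[:,::-1]+[0,200]; print("orange",p.min(0),p.max(0))
E
```

```text
[ 0.63837458 -0.12200666  0.13937452] [-1.79985620e+02 -1.22860146e-03  2.42559742e+00] 0.055626609183236 [-0.78737789  0.13591754 -2.4943125 ]
base mid y -0.04895245676743506 -0.1958645022887932 -0.12240847952811414 at x 0.6892210288546026
orange [346 260] [381 318]
orange [256 261] [291 318]
```

Request:
{"api": "step_arm", "payload": {"plan": [[0,0.004,0.06,0,40],[0,0.004,0.13,0,40],[0,0.004,0.2,0,40],[0,0.004,0.26,0,40],[0,0.004,0.32,0,40],[0,0.004,0.37,0,40],[0,0.004,0.4,0,40],[0,0.004,0.43,0,40],[0,0.004,0.45,0,40],[0,0.004,0.465,0,40],[0,0.004,0.48,0,40],[0,0.004,0.48,0,40]]}}

```text
time_s: 9.53
tcp_pos: [0.6383, -0.1239, 0.019]
eef_rot: [-180.0, 0.0, 2.4]
contact_force: [-0.1, 0.0, -1.4]
gripper_width: 0.056
gripper_force: 50.0
```

Request:
{"api": "step_arm", "payload": {"plan": [[0,0,0.008,0,40],[0,0,0.016,0,40],[0,0,0.024,0,40],[0,0,0.028,0,40],[0,0,0.028,0,40]]}}

```text
time_s: 9.95
tcp_pos: [0.6383, -0.124, 0.0121]
eef_rot: [-180.0, 0.0, 2.4]
contact_force: [-0.5, -0.7, -1.8]
gripper_width: 0.0557
gripper_force: 50.0
```

Request:
{"api": "step_arm", "payload": {"plan": [[0,0,0.003,0,40],[0,0,0.006,0,40],[0,0,0.006,0,40],[0,0,0.006,0,40]]}}

```text
time_s: 10.28
tcp_pos: [0.6385, -0.124, 0.0109]
eef_rot: [180.0, 0.0, 2.4]
contact_force: [0.4, -0.2, -1.0]
gripper_width: 0.0557
gripper_force: 50.0
```

Near contact; ease down in sub-millimetre steps.

Request:
{"api": "step_arm", "payload": {"plan": [[0,0,0.003,0,40],[0,0,0.006,0,40],[0,0,0.006,0,40]]}}

```text
time_s: 10.53
tcp_pos: [0.6388, -0.124, 0.0105]
eef_rot: [180.0, -0.0, 2.4]
contact_force: [-3.5, 1.2, 5.6]
gripper_width: 0.0555
gripper_force: 50.0
```

```bash
python3 - <<'E'
from m import *
F=[]
for i in range(4):
    im=eyes.capture("scene"); F.append(r.get_state()["contact_force"])
print(np.mean(F,0),r.get_state()["tcp_pos"])
cv2.imwrite("pics/sc8.png",im[:,:,::-1])
E
```

```text
[-2.62382372  0.98660026  5.17216248] [ 0.63874882 -0.12400605  0.0104971 ]
```

Request:
{"api": "step_arm", "payload": {"plan": [[0,0,0,0,58],[0,0,0,0,62],[0,0,0,0,66],[0,0,0,0,68],[0,0,0,0,68],[0,0,0,0,68]]}}

```text
time_s: 11.23
tcp_pos: [0.6385, -0.124, 0.0092]
eef_rot: [180.0, 0.0, 2.4]
contact_force: [0.2, 0.7, -0.4]
gripper_width: 0.0677
gripper_force: 0.0
```

```bash
python3 - <<'E'
from m import *
s=r.get_state(); print(s["gripper_width"],s["contact_force"],s["gripper_force"])
im=eyes.capture("wrist"); c=cam("wrist",s)
w=mask(im,(3,200,90),(14,255,255))
for a,ce,l in blobs(w[200:330],300)[:2]:
    p=np.argwhere(l)[:,::-1]+[0,200]; print("orange",p.min(0),p.max(0))
E
```

```text
0.06767108259598478 [ 0.20255902  0.71902942 -0.39101581] 0.0
orange [346 261] [381 318]
orange [256 261] [291 318]
```

Request:
{"api": "step_arm", "payload": {"plan": [[0,0,-0.04,0,68],[0,0,-0.12,0,68],[0,0,-0.22,0,68],[0,0,-0.32,0,68],[0,0,-0.42,0,68],[0,0,-0.52,0,68],[0,0,-0.6,0,68],[0,0,-0.6,0,68],[0,0,-0.6,0,68]]}}

```text
time_s: 12.03
tcp_pos: [0.6394, -0.1239, 0.1617]
eef_rot: [-180.0, -0.2, 2.4]
contact_force: [-0.5, 0.1, 0.0]
gripper_width: 0.0679
gripper_force: 0.0
```

```bash
cat > q.py <<'E'
from m import *
s=r.get_state(); im=eyes.capture("wrist"); c=cam("wrist",s); print(s["tcp_pos"],s["eef_rot"])
cv2.imwrite("pics/w9.png",im[:,:,::-1])
w=cv2.morphologyEx(mask(im,(3,200,90),(14,255,255)),cv2.MORPH_OPEN,np.ones((3,3)));w[320:]=0;w[:100]=0
b=sorted(blobs(w,200)[:2],key=lambda t:t[1][0]);p=[np.argwhere(t[2])[:,::-1] for t in b]
for k in p: print("orange",k.min(0),k.max(0))
E1=[p[0].min(0)[0],(p[0].min(0)[1]+p[0].max(0)[1])/2];E2=[p[1].max(0)[0],(p[1].min(0)[1]+p[1].max(0)[1])/2]
P=onplane(c,[E1,E2],.058);v=P[0]-P[1];print("head",P.mean(0),np.linalg.norm(v),ang([v[1],-v[0]]))
E
python3 q.py
```

```text
[ 0.63939126 -0.12394806  0.16171603] [-179.99234781   -0.21146844    2.4027617 ]
orange [288 205] [303 242]
orange [334 205] [350 242]
head [ 0.64278524 -0.12386111  0.058     ] 0.056786007057930486 2.41
```

View pics/w9.png

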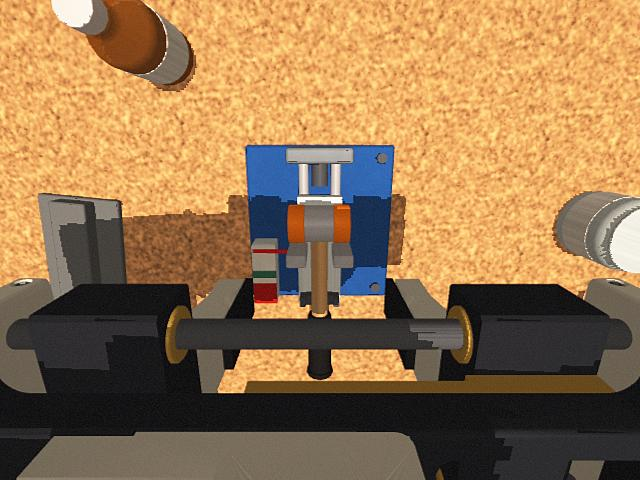

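The mallet lies in the tester, head (288–350, 205–242), neck between the posts, with the pointer at its zero end (row 251). Going over the grip.

Request:
{"api": "step_arm", "payload": {"plan": [[-0.1,0,0,0,68],[-0.22,0,0,0,68],[-0.34,0,0,0,68],[-0.45,0,0,0,68],[-0.49,0,0,0,68],[-0.49,0,0.1,0,68],[-0.49,0,0.22,0,68],[-0.49,0,0.34,0,68],[-0.49,0,0.42,0,68],[-0.49,0,0.48,0,68],[-0.49,0,0.52,0,68],[-0.49,0,0.52,0,68]]}}

```text
time_s: 13.08
tcp_pos: [0.5142, -0.1292, 0.0268]
eef_rot: [180.0, 0.3, 2.4]
contact_force: [-0.2, 0.2, -0.6]
gripper_width: 0.0683
gripper_force: 0.0
```

```bash
cat > p.py <<'E'
from m import *
s=r.get_state(); im=eyes.capture("wrist"); c=cam("wrist",s); print(s["time_s"],s["tcp_pos"],s["eef_rot"],s["contact_force"],s["gripper_width"],s["gripper_force"])
cv2.imwrite("pics/p.png",im[:,:,::-1])
w=cv2.morphologyEx(mask(im,(3,200,90),(14,255,255)),cv2.MORPH_OPEN,np.ones((3,3)))
for a,ce,l in blobs(w,200)[:3]:
    p=np.argwhere(l)[:,::-1]; print("orange",a,p.min(0),p.max(0),onplane(c,[ce],.058).round(4))
u=np.array([np.cos(np.radians(2.3)),np.sin(np.radians(2.3))])
for nm,lo,hi in (("red",(0,150,60),(2,255,255)),("green",(60,60,30),(95,255,255))):
    m=mask(im,lo,hi)
    if nm=="red": m|=mask(im,(177,150,60),(180,255,255))
    for a,ce,l in blobs(m,15)[:4]:
        p=np.argwhere(l)[:,::-1]; P=onplane(c,[ce],.036)[0]; print(nm,a,ce.round(1),p.min(0),p.max(0),"tester x %.4f y %.4f"%((P[:2]-[.618,-.1242])@u,(P[:2]-[.618,-.1242])@[-u[1],u[0]]))
E
python3 p.py
```

```text
13.0833 [ 0.51421771 -0.1292099   0.02677187] [179.99904276   0.27844294   2.37665545] [-0.22394069  0.23340013 -0.62983708] 0.06827624489540875 0.0
orange 791 [349  39] [385  64] [[ 0.6285 -0.1448  0.058 ]]
orange 784 [251  39] [288  65] [[ 0.6267 -0.1033  0.058 ]]
red 1757 [217.5 194.9] [194 175] [240 215] tester x -0.0560 y 0.0552
red 466 [222.2 103.1] [187 100] [260 106] tester x -0.0088 y 0.0487
green 638 [213.9 155.3] [191 148] [236 162] tester x -0.0347 y 0.0553
```

The pointer reads −8.8 mm and green mid −34.7 mm in tester x, 26 mm apart, as specified. Now lowering onto the grip.

Request:
{"api": "step_arm", "payload": {"plan": [[0,0,0.02,0,68],[0,0,0.04,0,68],[0,0,0.058,0,68],[0,0,0.062,0,68],[0,0,0.062,0,50],[0,0,0.062,0,35],[0,0,0.062,0,15],[0,0,0.062,0,15],[0,0,0.062,0,15],[0,0,0.062,0,15]], "newtons": 45}}

```text
time_s: 13.97
tcp_pos: [0.5162, -0.1291, 0.014]
eef_rot: [180.0, -0.0, 2.4]
contact_force: [-0.0, -0.4, -0.5]
gripper_width: 0.0339
gripper_force: 0.0
```

```bash
python3 p.py
```

```text
13.9667 [ 0.51621162 -0.12910687  0.0140125 ] [ 1.79999860e+02 -1.51230823e-02  2.40104961e+00] [-0.0257179  -0.3674507  -0.52877088] 0.03392104071552646 0.0
orange 792 [351  38] [390  63] [[ 0.6278 -0.1445  0.058 ]]
orange 756 [246  40] [286  63] [[ 0.6261 -0.1034  0.058 ]]
red 1977 [210.9 202.8] [186 181] [235 224] tester x -0.0561 y 0.0552
red 509 [214.8 105. ] [178 101] [256 108] tester x -0.0089 y 0.0490
green 763 [207.  160.5] [183 153] [231 168] tester x -0.0347 y 0.0552
```

Request:
{"api": "step_arm", "payload": {"plan": [[0,0,0.012,0,32],[0,0,0.012,0,32],[0,0,0.012,0,15],[0,0,0.012,0,15],[0,0,0.012,0,15],[0,0,0.012,0,15],[0,0,0.012,0,15],[0,0,0.012,0,15]], "newtons": 45}}

```text
time_s: 14.68
tcp_pos: [0.516, -0.1291, 0.0108]
eef_rot: [-180.0, 0.0, 2.4]
contact_force: [-0.3, -0.1, 0.2]
gripper_width: 0.0227
gripper_force: 45.0
```

```bash
python3 p.py
```

```text
14.6833 [ 0.51603868 -0.12912381  0.01081838] [-1.79998529e+02  7.20336852e-03  2.39512098e+00] [-0.31444266 -0.14654882  0.24905643] 0.022652400523286927 44.99949753284454
orange 839 [352  33] [391  61] [[ 0.628  -0.1443  0.058 ]]
orange 835 [244  34] [285  61] [[ 0.6262 -0.1033  0.058 ]]
red 2065 [208.9 203.4] [184 182] [234 225] tester x -0.0560 y 0.0552
red 544 [214.  103.9] [175 100] [256 107] tester x -0.0088 y 0.0484
green 778 [204.7 160.5] [180 153] [229 168] tester x -0.0347 y 0.0552
```

Request:
{"api": "step_arm", "payload": {"plan": [[-0.004,0,0,0,15],[-0.008,0,0,0,15],[-0.012,0,0,0,15],[-0.016,0,0,0,15],[-0.02,0,0,0,15],[-0.024,0,0,0,15],[-0.028,0,0,0,15],[-0.032,0,0,0,15],[-0.036,0,0,0,15],[-0.04,0,0,0,15],[-0.044,0,0,0,15],[-0.048,0,0,0,15]]}}

```text
time_s: 15.73
tcp_pos: [0.5053, -0.1295, 0.0112]
eef_rot: [180.0, -0.1, 2.4]
contact_force: [5.8, -0.1, -1.4]
gripper_width: 0.0229
gripper_force: 45.0
```

```bash
python3 p.py
```

```text
15.7333 [ 0.50526252 -0.12949106  0.01123182] [ 1.79997044e+02 -1.18696935e-01  2.42021920e+00] [ 5.82808242 -0.06769267 -1.38331471] 0.022933996643454035 45.00020384788513
orange 280 [353  35] [385  52] [[ 0.6196 -0.1432  0.058 ]]
orange 231 [244  36] [283  45] [[ 0.6179 -0.1023  0.058 ]]
red 2136 [207.5 181.9] [182 160] [232 204] tester x -0.0560 y 0.0552
red 560 [214.2  92.9] [175  89] [256  96] tester x -0.0149 y 0.0482
green 840 [203.3 138. ] [178 130] [228 146] tester x -0.0350 y 0.0552
```

Request:
{"api": "step_arm", "payload": {"plan": [[-0.006,0,0,0,15],[-0.012,0,0,0,15],[-0.018,0,0,0,15],[-0.024,0,0,0,15],[-0.03,0,0,0,15],[-0.036,0,0,0,15],[-0.042,0,0,0,15],[-0.048,0,0,0,15],[-0.054,0,0,0,15],[-0.06,0,0,0,15],[-0.066,0,0,0,15],[-0.07,0,0,0,15]]}}

```text
time_s: 16.78
tcp_pos: [0.4904, -0.13, 0.012]
eef_rot: [180.0, -0.4, 2.5]
contact_force: [10.2, -0.3, -3.5]
gripper_width: 0.0229
gripper_force: 45.0
```

```bash
python3 p.py
```

```text
16.7833 [ 0.49042366 -0.13004024  0.01198034] [179.99058601  -0.378282     2.46037023] [10.16965188 -0.28595392 -3.46771204] 0.02285398122893993 45.00386416912079
orange 297 [354  34] [391  51] [[ 0.605  -0.1445  0.058 ]]
orange 252 [246  34] [279  45] [[ 0.6033 -0.1022  0.058 ]]
red 2300 [205.5 151.1] [179 128] [231 175] tester x -0.0562 y 0.0552
red 545 [214.5  93. ] [176  89] [256  96] tester x -0.0298 y 0.0485
green 813 [201.2 105.4] [176  97] [227 113] tester x -0.0352 y 0.0553
```

Request:
{"api": "step_arm", "payload": {"plan": [[-0.005,0,0.001,0,15],[-0.01,0,0.002,0,15],[-0.015,0,0.003,0,15],[-0.018,0,0.003,0,15],[-0.018,0,0.003,0,15],[-0.018,0,0.003,0,15]]}}

```text
time_s: 17.33
tcp_pos: [0.4869, -0.1302, 0.0116]
eef_rot: [180.0, -0.5, 2.5]
contact_force: [11.2, -0.2, -1.8]
gripper_width: 0.0226
gripper_force: 45.0
```

```bash
python3 p.py
```

```text
17.3333 [ 0.48687973 -0.13017426  0.01161293] [179.9875537   -0.46186872   2.47452423] [11.20140716 -0.17306669 -1.75634152] 0.02262652031360907 45.00545382499695
orange 337 [354  34] [392  51] [[ 0.6015 -0.1449  0.058 ]]
orange 269 [246  36] [284  45] [[ 0.5999 -0.1034  0.058 ]]
red 2347 [204.7 143.4] [178 120] [231 167] tester x -0.0561 y 0.0552
red 559 [214.7  92.9] [176  89] [257  96] tester x -0.0333 y 0.0484
green 447 [200.6 101.1] [176  97] [226 105] tester x -0.0369 y 0.0553
green 52 [200.5  88. ] [175  88] [226  88] tester x -0.0313 y 0.0548
```

Request:
{"api": "step_arm", "payload": {"plan": [[-0.004,0,0,0,15],[-0.004,0,0,0,15],[-0.004,0,0,0,15],[-0.004,0,0,0,15],[-0.004,0,0,0,15],[-0.004,0,0,0,15],[-0.004,0,0,0,15],[-0.004,0,0,0,15],[-0.004,0,0,0,15],[-0.004,0,0,0,15],[-0.004,0,0,0,15],[-0.004,0,0,0,15]]}}

```text
time_s: 18.38
tcp_pos: [0.486, -0.1302, 0.0116]
eef_rot: [180.0, -0.5, 2.5]
contact_force: [12.1, -0.1, -3.2]
gripper_width: 0.0231
gripper_force: 45.0
```

Request:
{"api": "step_arm", "payload": {"plan": [[0,0,0,0,15],[0,0,0,0,15],[0,0,0,0,15],[0,0,0,0,15],[0,0,0,0,15],[0,0,0,0,15],[0,0,0,0,15],[0,0,0,0,15],[0,0,0,0,15],[0,0,0,0,15],[0,0,0,0,15],[0,0,0,0,15]]}}

```text
time_s: 19.38
tcp_pos: [0.4861, -0.1302, 0.0116]
eef_rot: [180.0, -0.5, 2.5]
contact_force: [13.0, 0.2, -2.5]
gripper_width: 0.023
gripper_force: 45.0
```

Request:
{"api": "step_arm", "payload": {"plan": [[0,0,0,0,15],[0,0,0,0,15],[0,0,0,0,15],[0,0,0,0,15]]}}

```text
time_s: 19.72
tcp_pos: [0.486, -0.1302, 0.0116]
eef_rot: [180.0, -0.5, 2.5]
contact_force: [12.3, 0.5, -1.6]
gripper_width: 0.0231
gripper_force: 45.0
```

```bash
python3 p.py
```

```text
19.7167 [ 0.48603217 -0.13020524  0.01160587] [179.98562258  -0.47037767   2.47953325] [12.32072037  0.48892469 -1.58575444] 0.02306245564628968 45.006011724472046
orange 343 [354  33] [390  51] [[ 0.6007 -0.1448  0.058 ]]
orange 271 [245  34] [284  45] [[ 0.5991 -0.1029  0.058 ]]
red 2350 [204.5 141.6] [178 118] [230 166] tester x -0.0561 y 0.0552
red 562 [215.1  92.9] [176  89] [256  96] tester x -0.0342 y 0.0482
green 346 [200.1 100.1] [175  97] [226 103] tester x -0.0374 y 0.0555
green 126 [199.1  87.3] [174  86] [227  89] tester x -0.0318 y 0.0555
```

Held for over 2 s at about 25.4 mm of travel. Easing back.

Request:
{"api": "step_arm", "payload": {"plan": [[0.005,0,0,0,15],[0.01,0,0,0,15],[0.016,0,0,0,15],[0.022,0,0,0,15],[0.028,0,0,0,15],[0.034,0,0,0,15],[0.04,0,0,0,15],[0.046,0,0,0,15],[0.052,0,0,0,15],[0.058,0,0,0,15],[0.064,0,0,0,15],[0.07,0,0,0,15]]}}

```text
time_s: 20.77
tcp_pos: [0.5008, -0.1296, 0.0108]
eef_rot: [180.0, -0.2, 2.4]
contact_force: [7.1, 1.6, -1.0]
gripper_width: 0.0233
gripper_force: 45.0
```

Request:
{"api": "step_arm", "payload": {"plan": [[0.005,0,0,0,15],[0.01,0,0,0,15],[0.015,0,0,0,15],[0.02,0,0,0,15],[0.025,0,0,0,15],[0.03,0,0,0,15],[0.034,0,0,0,15],[0.038,0,0,0,15],[0.042,0,0,0,15],[0.046,0,0,0,15],[0.046,0,0,0,15],[0.046,0,0,0,15]]}}

```text
time_s: 21.77
tcp_pos: [0.5104, -0.1293, 0.0103]
eef_rot: [180.0, -0.0, 2.4]
contact_force: [4.8, 1.8, 3.1]
gripper_width: 0.023
gripper_force: 45.0
```

```bash
python3 p.py
```

```text
21.7667 [ 0.51040965 -0.12931144  0.01030119] [ 1.79999924e+02 -2.97009535e-02  2.40841230e+00] [4.76031883 1.83561987 3.12138608] 0.02301851873231485 45.000874400138855
orange 265 [243  35] [283  45] [[ 0.6232 -0.102   0.058 ]]
orange 239 [353  35] [380  52] [[ 0.6247 -0.1422  0.058 ]]
red 2117 [207.6 192.6] [182 171] [233 215] tester x -0.0561 y 0.0552
red 586 [212.8  92.6] [173  89] [256  96] tester x -0.0097 y 0.0485
green 838 [203.5 149. ] [178 141] [228 157] tester x -0.0349 y 0.0552
```

Request:
{"api": "step_arm", "payload": {"plan": [[0.003,0,0,0,15],[0.006,0,-0.001,0,15],[0.009,0,-0.002,0,15],[0.012,0,-0.002,0,15],[0.014,0,-0.002,0,15],[0.014,0,-0.002,0,15],[0.014,0,-0.002,0,15]]}}

```text
time_s: 22.4
tcp_pos: [0.5111, -0.1294, 0.01]
eef_rot: [-180.0, 0.2, 2.4]
contact_force: [-3.1, 3.1, 6.6]
gripper_width: 0.0229
gripper_force: 45.0
```

```bash
python3 p.py
```

```text
22.4 [ 0.51113737 -0.12938202  0.00998253] [-179.99070388    0.24369795    2.36349245] [-3.05408075  3.14695129  6.56922416] 0.022884275941264902 45.00249266624451
orange 325 [353  34] [393  51] [[ 0.6257 -0.1441  0.058 ]]
orange 246 [242  35] [282  45] [[ 0.624  -0.1015  0.058 ]]
red 2113 [207.2 194.7] [181 173] [232 217] tester x -0.0561 y 0.0552
red 572 [212.5  92.5] [172  89] [256  96] tester x -0.0088 y 0.0482
green 843 [203. 151.] [178 143] [228 159] tester x -0.0349 y 0.0552
```

The pointer is at zero. I'll relieve the residual press first, then open.

Request:
{"api": "step_arm", "payload": {"plan": [[-0.005,0,-0.003,0,15],[-0.008,0.002,-0.005,0,15],[-0.008,0.004,-0.006,0,15],[-0.008,0.004,-0.006,0,15]], "newtons": 25}}

```text
time_s: 22.78
tcp_pos: [0.5114, -0.1303, 0.0118]
eef_rot: [-180.0, 0.0, 2.4]
contact_force: [3.8, 2.8, -1.5]
gripper_width: 0.0231
gripper_force: 25.0
```

```bash
python3 p.py
```

```text
22.7833 [ 0.51144669 -0.13028103  0.01184846] [-1.79992028e+02  2.70988142e-02  2.39733543e+00] [ 3.81430444  2.75352545 -1.52153017] 0.023098869069235226 25.031490325927734
orange 302 [351  35] [385  50] [[ 0.6259 -0.1437  0.058 ]]
orange 270 [242  36] [281  47] [[ 0.624  -0.1024  0.058 ]]
red 2063 [206.9 194.3] [181 172] [232 216] tester x -0.0561 y 0.0552
red 536 [211.1  93.3] [173  90] [253  97] tester x -0.0088 y 0.0486
green 792 [202.6 151.4] [178 143] [227 159] tester x -0.0350 y 0.0552
```

Request:
{"api": "step_arm", "payload": {"plan": [[0.003,-0.004,0.002,0,15],[0.004,-0.008,0.002,0,15],[0.004,-0.008,0.002,0,15],[0.004,-0.008,0.002,0,24],[0.004,-0.008,0.002,0,27],[0.004,-0.008,0.002,0,32],[0.004,-0.008,0.002,0,40],[0.004,-0.008,0.002,0,50],[0.004,-0.008,0.002,0,60],[0.004,-0.008,0.002,0,60],[0.004,-0.008,0.002,0,60],[0.004,-0.008,0.002,0,60]], "newtons": 10}}

```text
time_s: 23.83
tcp_pos: [0.5126, -0.1283, 0.0116]
eef_rot: [-180.0, -0.0, 2.4]
contact_force: [-0.2, 0.2, 0.5]
gripper_width: 0.0595
gripper_force: 0.0
```

Request:
{"api": "step_arm", "payload": {"plan": [[0,0,-0.03,0,60],[0,0,-0.08,0,60],[0,0,-0.16,0,60],[0,0,-0.26,0,60],[0,0,-0.36,0,60],[0,0,-0.46,0,60],[0.1,0,-0.56,0,60],[0.2,0,-0.6,0,60],[0.3,0,-0.6,0,60],[0.4,0,-0.6,0,60],[0.4,0,-0.6,0,60],[0.4,0,-0.6,0,60]]}}

```text
time_s: 24.83
tcp_pos: [0.6129, -0.124, 0.1612]
eef_rot: [180.0, 0.1, 2.4]
contact_force: [-0.7, -0.1, -1.1]
gripper_width: 0.0603
gripper_force: 0.0
```

```bash
python3 q.py; python3 p.py
```

```text
[ 0.61287088 -0.12400229  0.16124394] [1.79999629e+02 5.75400151e-02 2.39639360e+00]
orange [287 205] [303 218]
24.8833 [ 0.61208665 -0.12405398  0.16132545] [-1.79994525e+02  6.33000027e-02  2.39339460e+00] [-0.94513886 -0.24994685 -0.37691894] 0.06025781491334081 0.0
orange 808 [84  0] [143  23] [[0.7783 0.0392 0.058 ]]
red 451 [264.9 268.1] [253 258] [276 278] tester x -0.0556 y 0.0556
red 103 [269. 224.] [252 223] [286 225] tester x -0.0091 y 0.0495
green 167 [263.6 248. ] [252 245] [275 251] tester x -0.0340 y 0.0560Traceback (most recent call last):
  File "q.py", line 7, in <module>
    E1=[p[0].min(0)[0],(p[0].min(0)[1]+p[0].max(0)[1])/2];E2=[p[1].max(0)[0],(p[1].min(0)[1]+p[1].max(0)[1])/2]
                                                              ~^^^
IndexError: list index out of range
```

```bash
python3 - <<'E'
from m import *
s=r.get_state(); im=eyes.capture("wrist"); c=cam("wrist",s)
w=np.zeros((480,640),np.uint8); w[165:240,270:370]=mask(im,(3,190,60),(16,255,255))[165:240,270:370]
w=cv2.morphologyEx(w,cv2.MORPH_OPEN,np.ones((3,3)))
for a,ce,l in blobs(w,60)[:4]:
    p=np.argwhere(l)[:,::-1]; print(a,p.min(0),p.max(0),onplane(c,[p.min(0),p.max(0)],.056).round(4).tolist())
E
```

```text
194 [287 204] [303 217] [[0.6311, -0.0944, 0.056], [0.6197, -0.1092, 0.056]]
159 [288 178] [303 189] [[0.6545, -0.0949, 0.056], [0.6453, -0.1085, 0.056]]
159 [334 179] [350 189] [[0.6553, -0.1357, 0.056], [0.6471, -0.1504, 0.056]]
152 [334 207] [350 217] [[0.6302, -0.137, 0.056], [0.6215, -0.1522, 0.056]]
```

```bash
python3 -c "
from h import *
print(workorder.close_job())"
```

```text
the job is handed in; nothing more can be done
None
```

I loaded the mallet into the tester and let it go, then pulled it by the grip and held the pointer in the green for over 2 s (about 25 mm of travel). I eased the pointer back to zero and let go, leaving the mallet in the tester. The first grasp slipped because the real fingertips end about 28 mm short of the reported TCP, but the mallet stayed on its rest. The job is handed in; no verdict was returned.

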